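Flip the stock tags to match the bins

TASK

Each bin on the stock board has a hinged status tag in front of it. With your fingertips, gently push tags over so that only the bins filled with vials have their tag tipped back towards the bin, round disc showing; the tags of the nearly empty and the empty bin must lean towards the robot, straight bar showing. Do not pinch the tags, and do not lift or shift the bins or anything else standing around.

Things in the scene. Friction and masses are not known exactly. Their poses are not given: they have to be found in the camera images.
- board: Fixed stock board, metal plate 270 (x) x 360 (y) x 10 mm, origin under its centre, lying on the worktop; +x from the tags to the bins, away from the robot. Four tag holders in a row along y at x = -50 mm, y = +-42.5 and +-127.5 mm; behind each, at x = +90 mm and the same y, one bin between 8 mm high rails. Which holder and bin is where varies.
- holder_a: Fixed dark metal holder of tag_a: foot 44 x 60 mm, two posts 29 mm high that reach 27.5 mm to either side; origin at the centre of the foot's underside (on the board's top), axes parallel to the board's. Its hinge pin runs along y, 25 mm above the origin. Its bin stands straight behind it (+x), bin centre 140 mm and bin front 109 mm from the pin.
- tag_a (a joint): Angle of the status tag in holder_a: plate 60 x 40 x 3 mm, 30 g, on the pin; its free edge is a free-turning 8 mm sleeve. 0: leans to the robot (-x), 25 degrees above level, sleeve 54 mm from the pin and 25 mm above it, straight bar on top. 2.27 rad: same slope towards the bin (+x), round disc up. Past upright (1.13) it falls over by its weight. A fingertip moving level 12 mm above the pin, until it is over the pin, tips it.
- holder_b: Fixed dark metal holder of tag_b: foot 44 x 60 mm, two posts 29 mm high that reach 27.5 mm to either side; origin at the centre of the foot's underside (on the board's top), axes parallel to the board's. Its hinge pin runs along y, 25 mm above the origin. Its bin stands straight behind it (+x), bin centre 140 mm and bin front 109 mm from the pin.
- tag_b (a joint): Angle of the status tag in holder_b: plate 60 x 40 x 3 mm, 30 g, on the pin; its free edge is a free-turning 8 mm sleeve. 0: leans to the robot (-x), 25 degrees above level, sleeve 54 mm from the pin and 25 mm above it, straight bar on top. 2.27 rad: same slope towards the bin (+x), round disc up. Past upright (1.13) it falls over by its weight. A fingertip moving level 12 mm above the pin, until it is over the pin, tips it.
- holder_c: Fixed dark metal holder of tag_c: foot 44 x 60 mm, two posts 29 mm high that reach 27.5 mm to either side; origin at the centre of the foot's underside (on the board's top), axes parallel to the board's. Its hinge pin runs along y, 25 mm above the origin. Its bin stands straight behind it (+x), bin centre 140 mm and bin front 109 mm from the pin.
- tag_c (a joint): Angle of the status tag in holder_c: plate 60 x 40 x 3 mm, 30 g, on the pin; its free edge is a free-turning 8 mm sleeve. 0: leans to the robot (-x), 25 degrees above level, sleeve 54 mm from the pin and 25 mm above it, straight bar on top. 2.27 rad: same slope towards the bin (+x), round disc up. Past upright (1.13) it falls over by its weight. A fingertip moving level 12 mm above the pin, until it is over the pin, tips it.
- holder_d: Fixed dark metal holder of tag_d: foot 44 x 60 mm, two posts 29 mm high that reach 27.5 mm to either side; origin at the centre of the foot's underside (on the board's top), axes parallel to the board's. Its hinge pin runs along y, 25 mm above the origin. Its bin stands straight behind it (+x), bin centre 140 mm and bin front 109 mm from the pin.
- tag_d (a joint): Angle of the status tag in holder_d: plate 60 x 40 x 3 mm, 30 g, on the pin; its free edge is a free-turning 8 mm sleeve. 0: leans to the robot (-x), 25 degrees above level, sleeve 54 mm from the pin and 25 mm above it, straight bar on top. 2.27 rad: same slope towards the bin (+x), round disc up. Past upright (1.13) it falls over by its weight. A fingertip moving level 12 mm above the pin, until it is over the pin, tips it.
- bin_full_a: Loose open grey bin, 62 (x) x 68 (y) x 32 mm, filled with twelve small capped vials whose caps stand to about 37 mm above its underside (a full bin); origin at the centre of its underside. Must stay where it stands.
- bin_full_b: Loose open grey bin, 62 (x) x 68 (y) x 32 mm, filled with twelve small capped vials whose caps stand to about 37 mm above its underside (a full bin); origin at the centre of its underside. Must stay where it stands.
- bin_low: Loose open grey bin, 62 (x) x 68 (y) x 32 mm, holding only three small vials (nearly empty: not full); origin at the centre of its underside. Must stay where it stands.
- bin_empty: Loose open grey bin, 62 (x) x 68 (y) x 32 mm, with nothing in it; origin at the centre of its underside. Must stay where it stands.
- bottle_100a: Blue-capped glass bottle, 57 mm across, 111 mm tall, standing left of the board; bystander, leave it. Origin at the centre of its underside.
- beaker_50: Small glass beaker, 50 mm across, 58 mm tall, standing right of the board; bystander, leave it. Origin at the centre of its underside.
- fitting_0: Small threaded fitting, 10 x 29 x 9 mm, lying on the board between two tag holders; bystander, leave it. Origin at the centre of its underside.
- fitting_2: Small threaded fitting, 10 x 29 x 9 mm, lying on the board between two other tag holders; bystander, leave it. Origin at the centre of its underside.

How it is judged (in metres and radians):
At the end, for the whole second after the job is handed in: The tags of the two full bins lie tipped back (joint above 2.12 rad) and the tags of the nearly empty and the empty bin lie towards the robot (joint below 0.15 rad), at rest. Never may a bin or bystander move by more than 10 mm or a tag or its holder be loaded by the fingers with more than 20 N ((y of bin_full_a in the frame of holder_a above 0.042 m or y of bin_full_a in the frame of holder_a below -0.042 m or value of joint tag_a above 2.12 rad) and (y of bin_full_b in the frame of holder_a above 0.042 m or y of bin_full_b in the frame of holder_a below -0.042 m or value of joint tag_a above 2.12 rad) and (y of bin_low in the frame of holder_a above 0.042 m or y of bin_low in the frame of holder_a below -0.042 m or value of joint tag_a below 0.15 rad) and (y of bin_empty in the frame of holder_a above 0.042 m or y of bin_empty in the frame of holder_a below -0.042 m or value of joint tag_a below 0.15 rad) and (y of bin_full_a in the frame of holder_b above 0.042 m or y of bin_full_a in the frame of holder_b below -0.042 m or value of joint tag_b above 2.12 rad) and (y of bin_full_b in the frame of holder_b above 0.042 m or y of bin_full_b in the frame of holder_b below -0.042 m or value of joint tag_b above 2.12 rad) and (y of bin_low in the frame of holder_b above 0.042 m or y of bin_low in the frame of holder_b below -0.042 m or value of joint tag_b below 0.15 rad) and (y of bin_empty in the frame of holder_b above 0.042 m or y of bin_empty in the frame of holder_b below -0.042 m or value of joint tag_b below 0.15 rad) and (y of bin_full_a in the frame of holder_c above 0.042 m or y of bin_full_a in the frame of holder_c below -0.042 m or value of joint tag_c above 2.12 rad) and (y of bin_full_b in the frame of holder_c above 0.042 m or y of bin_full_b in the frame of holder_c below -0.042 m or value of joint tag_c above 2.12 rad) and (y of bin_low in the frame of holder_c above 0.042 m or y of bin_low in the frame of holder_c below -0.042 m or value of joint tag_c below 0.15 rad) and (y of bin_empty in the frame of holder_c above 0.042 m or y of bin_empty in the frame of holder_c below -0.042 m or value of joint tag_c below 0.15 rad) and (y of bin_full_a in the frame of holder_d above 0.042 m or y of bin_full_a in the frame of holder_d below -0.042 m or value of joint tag_d above 2.12 rad) and (y of bin_full_b in the frame of holder_d above 0.042 m or y of bin_full_b in the frame of holder_d below -0.042 m or value of joint tag_d above 2.12 rad) and (y of bin_low in the frame of holder_d above 0.042 m or y of bin_low in the frame of holder_d below -0.042 m or value of joint tag_d below 0.15 rad) and (y of bin_empty in the frame of holder_d above 0.042 m or y of bin_empty in the frame of holder_d below -0.042 m or value of joint tag_d below 0.15 rad)); the robot touches nothing.
It fails at once if a bin is lifted, carried or shifted by more than 10 mm (distance of any of bin_full_a, bin_full_b, bin_low, bin_empty from where it was at the start of the episode above 0.01 m).
It fails at once if a bystander (bottle, beaker, fittings) is moved by more than 10 mm (distance of any of bottle_100a, beaker_50, fitting_0, fitting_2 from where it was at the start of the episode above 0.01 m).
It fails at once if a tag or its holder is pinched or pressed with more than 20 N (contact force between the fingers and holder_a above 20 N or contact force between the fingers and holder_b above 20 N or contact force between the fingers and holder_c above 20 N or contact force between the fingers and holder_d above 20 N).
It also fails if it takes over 54 s, if anything falls off the work surface, if the arm or the gripper's body presses on something with over 40 N, if the wrist force passes 120 N, or if a joint passes its speed limit or range.

ROBOT

A 7-joint arm with a two-finger parallel gripper is mounted at the origin on a cart in front of the work surface, level with it; the furniture and walls round the work are solid. World frame = base frame: x ahead of the robot, y to its left, z up, the work surface at z = 0. Lengths are in m, angles in degrees, forces in N, time in s.
With the tool pointing down it reaches from about 0.425 to 0.875 m from the base axis. Payload 4.7 kg.
Tool frame: the origin (TCP) lies on the centre line of the jaws, within the pads' length; the fingertips stand 8 mm ahead of it and the grasp point (between the pads) lies 11 mm behind it; z points along the fingers, y is the direction in which the jaws open and shut (so a half turn about z gives the same grasp; the last joint's range is limited). The gripper opens to 87 mm and grips with 3 to 60 N. Pads are 19 mm wide; open, the fingers measure 117 mm over their backs; the gripper's body (75 mm by 190 mm) begins 51 mm behind the grasp point.
Start: joints at [-72.588, 18.392, -4.016, 83.108, 1.295, 78.541, -3.26], TCP at [0.186, 0.623, 0.231] pointing down, gripper open.
Joint ranges: [-163.93, 163.93], [-17.29, 119.83], [-79.2, 71.16], [3.27, 140.29], [-89.18, 269.18], [5.43, 117.66], [-154.24, 154.24]. Speed limits (degrees/s): [147.25, 147.25, 180, 180, 180, 180, 180].

INTERFACE

Orientations are given as [roll, pitch, yaw] about the fixed x, y, z axes, in that order (R = Rz(yaw) Ry(pitch) Rx(roll)).
In Python, from cell import status, vision, workorder gives the robot as it stands.
- The arm moves only by the tool step_arm, never from a script. Its argument "series" is a list of rows, each an object of numbers: "ax", "ay", "az": the turn, a rotation vector about the world's x, y, z in degrees; "x", "y", "z": the shift along the world's x, y, z in m; "claw": the opening in per cent of the stroke, from 0 (shut) to 100 (fully open). In form: [{"ax": .., "ay": .., "az": .., "x": .., "y": .., "z": .., "claw": ..}, ...]. A call has 1 to 12 rows; each row is the pose to reach, as a shift and turn from the pose commanded when the call began; what a row does not reach only later rows make up. A row lasts 1/10 s, in which the tool goes at most 50 mm and 8.59 degrees, less where a joint would pass 70% of its speed; a pose out of reach is approached as far as the arm can. A call with a gripper value outside its range is refused whole. The fingers move at their own pace and stop on an object; "squeeze" is the grip in N (left out, the last holds). Time passes only in rows, so rows that repeat a pose let the fingers close. It gives the time, the measured TCP pose, the force and the opening at its end, in the units of the state.
- status.get_obs(): the state, without advancing time (a new reading comes with each control period).
- vision.read_camera(name): name is "side" or "top" or "wrist"; returns the picture (420x560x3 uint8, red, green, blue); there is no depth.
- vision.camera_params(name): a dict with "fovy" (degrees; the focal length in pixels is half the picture's height over the tangent of half this angle, whatever the lens; pixels are square), "cx", "cy" (the principal point, pixels), "eye" and "orientation" of the camera in the world; the wrist camera has in their place "tool_from_camera" (4x4, takes a point from camera to tool coordinates, whose origin is the TCP and whose axes are the flange's). Camera axes: x right, y down, z forward; pixel columns grow to the right and rows downward; lengths in m; the calibration is good to about 2 mm. A picture is of the moment at which its call begins: read the wrist's pose just before it. camera_params takes no time and is no camera call.
- workorder.sign_off(): hands the job in, once; it reports no verdict.
The state is a dict: "time_s": time; "qpos": joint angles; "joint_velocities": joint speeds; "effort": joint torques, N m; "tool_pos": TCP position; "tool_rot": TCP orientation; "force": force on the tool from outside, world axes, zero at the start; "wrist_torque": the same for the moment, N m; "grip_width": finger opening in m.
Only numpy, scipy, OpenCV 4.12 (cv2) and the standard library are available. Lean on these libraries where they do the work, as an engineer would, in place of code of your own. Each camera call takes 0.05 s, during which the arm holds its last target.

## Working session

There is one attempt and no reset: what is moved stays moved. The work goes in short steps, Python scripts to look and compute and a tool call to move; the robot and the scene stay as the last step left them, time stands still between calls to the robot, and variables do not carry over. Pictures are saved under pics/ and viewed, and the job is handed in when it is done.

Besides the shell and the picture viewer there is one more tool, called after "Emit:" as name(argument=value, ...), one argument or row to a line, values as JSON. step_arm: Moves the arm, as the interface text tells. Its arguments: {"type":"object","properties":{"series":{"type":"array"},"squeeze":{"type":"number"}},"required":["series"]}

```bash
ls; mkdir -p pics
python3 - <<'E'
from cell import status, vision
import cv2
print(status.get_obs())
for n in ("side","top","wrist"):
    im=vision.read_camera(n); cv2.imwrite(f"pics/{n}0.png",im[:,:,::-1]); print(n,vision.camera_params(n))
E
```

```text
pics
{'time_s': 0.0, 'qpos': array([-72.58840353,  18.43994218,  -4.0151962 ,  83.17527962,
         1.29654485,  78.5424466 ,  -3.26076065]), 'joint_velocities': array([ 0.18696601,  0.00534047, -0.03307551, -0.12679205, -0.00370242,
       -0.09393049, -0.03471809]), 'effort': array([ 2.02785754e-04, -4.91298723e+01, -4.03709309e-01, -3.12526274e+01,
       -6.38604281e-02,  4.39344859e-02,  1.85213853e-04]), 'tool_pos': array([0.18564159, 0.62234982, 0.22944817]), 'tool_rot': array([-1.79887663e+02,  7.48348892e-03,  1.63397398e+02]), 'force': array([-0.77690745, -0.00312854, -0.42347879]), 'wrist_torque': array([-0.01021343,  0.00796006,  0.00686192]), 'grip_width': 0.08713720796134693}
side {'fovy': 46.077315399761346, 'cx': 272.64406307479686, 'cy': 206.01923994266966, 'eye': array([ 0.29868959, -0.58985692,  0.70312329]), 'orientation': array([-133.65009474,    0.82465489,  -27.14380281])}
top {'fovy': 50.808579308273735, 'cx': 281.97057538046977, 'cy': 205.85260429556703, 'eye': array([0.53541236, 0.01872083, 0.93374883]), 'orientation': array([-175.13675956,   -1.52442116,  -88.38393771])}
wrist {'fovy': 61.93026615509243, 'cx': 280.7825467464074, 'cy': 215.18483430279048, 'tool_from_camera': array([[-1.17378646e-03, -9.63354038e-01, -2.68230534e-01,
         7.28062313e-02],
       [ 9.99999059e-01, -9.40476494e-04, -9.98296226e-04,
        -5.16716512e-05],
       [ 7.09448188e-04, -2.68231454e-01,  9.63354236e-01,
        -1.53076129e-01],
       [ 0.00000000e+00,  0.00000000e+00,  0.00000000e+00,
         1.00000000e+00]])}
```

View pics/top0.png

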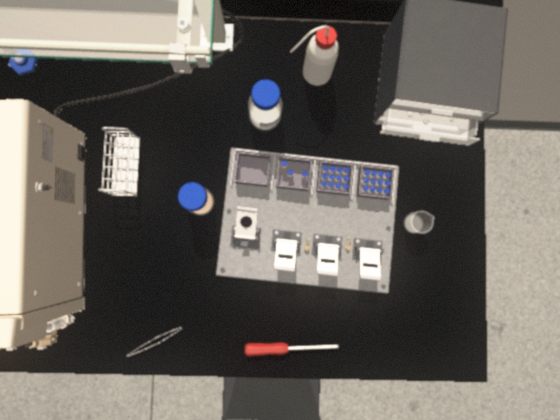

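View pics/side0.png

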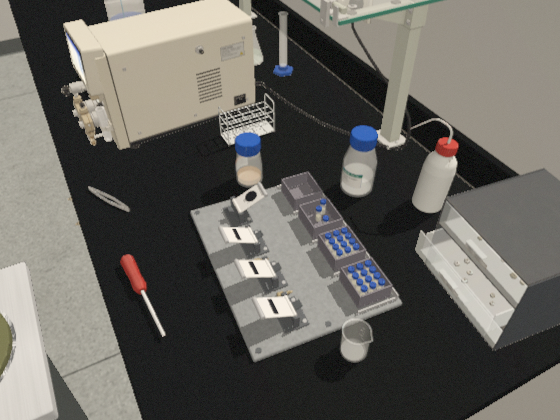

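Top view, with +x up and +y to the left: the bins from left to right are empty (253,170), low (294,175), full (335,178) and full (376,182). The leftmost tag (246,222) shows a disc and the other three show bars. So the leftmost tag goes to the robot and the two right tags go back. Next I measure the board.

```bash
cat > h.py <<'E'
import numpy as np, cv2
from scipy.spatial.transform import Rotation as R
from cell import vision
def ray(n,u,v):
    p=vision.camera_params(n); f=210/np.tan(np.radians(p['fovy']/2))
    d=R.from_euler('xyz',p['orientation'],degrees=True).apply([(u-p['cx'])/f,(v-p['cy'])/f,1]); return np.array(p['eye']),d
def plane(n,u,v,z):
    e,d=ray(n,u,v); return e+d*(z-e[2])/d[2]
def proj(n,P):
    p=vision.camera_params(n); f=210/np.tan(np.radians(p['fovy']/2))
    q=R.from_euler('xyz',p['orientation'],degrees=True).inv().apply(np.array(P)-p['eye']); return f*q[...,0]/q[...,2]+p['cx'],f*q[...,1]/q[...,2]+p['cy']
E
python3 - <<'E'
from h import *
im=cv2.imread('pics/top0.png')
cv2.imwrite('pics/topz.png',cv2.resize(im[140:300,205:410],None,fx=3.8,fy=3.6,interpolation=cv2.INTER_CUBIC))
hsv=cv2.cvtColor(im,cv2.COLOR_BGR2HSV)
m=((hsv[...,1]<60)&(hsv[...,2]>60)).astype(np.uint8)*255
roi=np.zeros_like(m); roi[143:298,212:403]=255; m&=roi
m=cv2.morphologyEx(m,cv2.MORPH_CLOSE,np.ones((9,9)))
c=max(cv2.findContours(m,0,2)[0],key=cv2.contourArea)
r=cv2.minAreaRect(c); b=cv2.boxPoints(r); print(r); print(b)
for n in b: print(plane('top',*n,0.01).round(4))
w=((hsv[...,2]>205)&(hsv[...,1]<50)).astype(np.uint8)*255; w&=roi
n,l,s,ce=cv2.connectedComponentsWithStats(w)
for i in range(1,n):
    if s[i,4]>40: print(s[i],ce[i],plane('top',*ce[i],0.045).round(4))
E
```

```text
((303.0138854980469, 219.53720092773438), (186.43296813964844, 130.8226776123047), 6.115502834320068)
[[203.3594  274.64566]
 [217.29636 144.56746]
 [402.66837 164.42874]
 [388.7314  294.50696]]
[0.4676 0.1543 0.01  ]
[0.7405 0.1367 0.01  ]
[ 0.711  -0.2582  0.01  ]
[ 0.4369 -0.2304  0.01  ]
[234 206  24  33 493] [245.59026369 223.06085193] [0.5748 0.0692 0.045 ]
[273 238  24  33 604] [284.89735099 254.21192053] [ 0.5149 -0.0114  0.045 ]
[316 243  23  33 612] [327.38888889 258.77287582] [ 0.5081 -0.0968  0.045 ]
[360 247  22  33 596] [369.98657718 263.23489933] [ 0.5016 -0.1826  0.045 ]
```

View pics/topz.png

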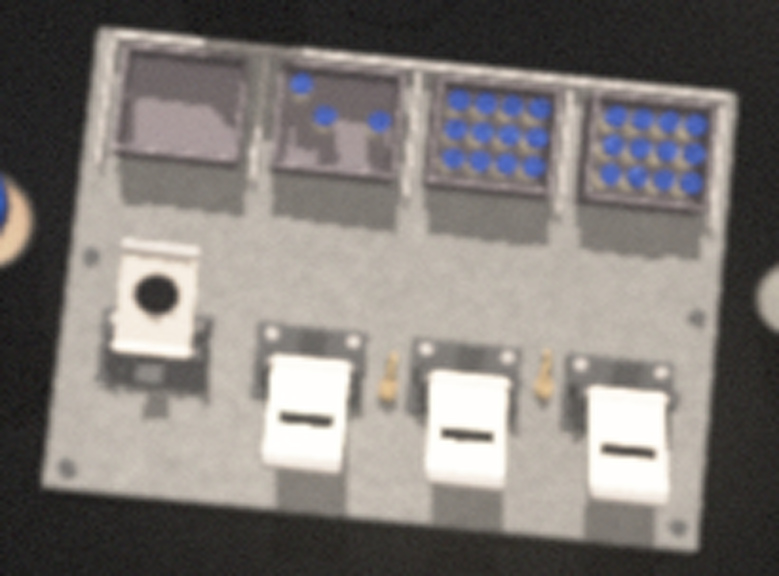

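The zoom shows the board corners at (100,28), (735,95), (697,550) and (42,488) in zoomed pixels. The minimum-area box was contaminated by the bottle, so I fit the board from these corners and check it against the known tag geometry.

```bash
python3 - <<'E'
from h import *
z=[(100,28),(735,95),(697,550),(42,488)]
P=np.array([plane('top',205+x/3.8,140+y/3.6,0.01)[:2] for x,y in z])
for i in range(4): print(P[i].round(4), np.linalg.norm(P[i]-P[i-1]).round(4))
L=np.array([[.135,.18],[.135,-.18],[-.135,-.18],[-.135,.18]])
H=(L-L.mean(0)).T@(P-P.mean(0)); a=np.arctan2(H[0,1]-H[1,0],H[0,0]+H[1,1])
c=P.mean(0); Rm=np.array([[np.cos(a),-np.sin(a)],[np.sin(a),np.cos(a)]])
print('board',c,np.degrees(a)); print('res',(P-(L@Rm.T+c)).round(4))
# tags: plate mid at ~x -50-+27, z=0.01+.025+.0125+~.002
ce=[(245.59,223.06),(284.9,254.21),(327.39,258.77),(369.99,263.23)]
for (u,v),s in zip(ce,(1,-1,-1,-1)):
    p=plane('top',u,v,.049)[:2]; print('tag centre in board',((p-c)@Rm).round(4),'expect',-.05+s*.03)
for y in (.1275,.0425,-.0425,-.1275): 
    g=lambda x:(c+Rm@[x,y]).round(4); print(y,'pin',g(-.05),'sleeve-',g(-.104),'sleeve+',g(.004),[q.round(1) for q in proj('side',[*g(-.104),.06])],[q.round(1) for q in proj('side',[*g(.09),.01])])
print('fwd',Rm[:,0])
# two-view check: vial caps colour in side not needed
E
python3 - <<'E'
import cv2
im=cv2.imread('pics/side0.png'); cv2.imwrite('pics/sidez.png',cv2.resize(im[165:355,185:405],None,fx=3.4,fy=3,interpolation=cv2.INTER_CUBIC))
E
```

```text
[0.7346 0.1069] 0.2691
[ 0.7065 -0.2491] 0.3571
[ 0.4404 -0.2297] 0.2668
[0.4664 0.1282] 0.3588
board [ 0.586987   -0.06092395] -4.3391335079362
res [[-0.0006 -0.0014]
 [-0.0015  0.0015]
 [ 0.0016  0.0005]
 [ 0.0004 -0.0006]]
tag centre in board [-0.0221  0.1286] expect -0.020000000000000004
tag centre in board [-0.0756  0.0441] expect -0.08
tag centre in board [-0.0758 -0.0412] expect -0.08
tag centre in board [-0.0759 -0.1269] expect -0.08
0.1275 pin [0.5468 0.07  ] sleeve- [0.4929 0.0741] sleeve+ [0.6006 0.0659] [np.float64(209.0), np.float64(204.8)] [np.float64(301.0), np.float64(196.4)]
0.0425 pin [ 0.5403 -0.0148] sleeve- [ 0.4865 -0.0107] sleeve+ [ 0.5942 -0.0188] [np.float64(223.3), np.float64(234.9)] [np.float64(319.5), np.float64(223.3)]
-0.0425 pin [ 0.5339 -0.0995] sleeve- [ 0.4801 -0.0954] sleeve+ [ 0.5878 -0.1036] [np.float64(239.7), np.float64(269.1)] [np.float64(340.3), np.float64(253.5)]
-0.1275 pin [ 0.5275 -0.1843] sleeve- [ 0.4736 -0.1802] sleeve+ [ 0.5813 -0.1884] [np.float64(258.5), np.float64(308.5)] [np.float64(363.9), np.float64(287.8)]
fwd [ 0.99713369 -0.0756598 ]
```

View pics/sidez.png

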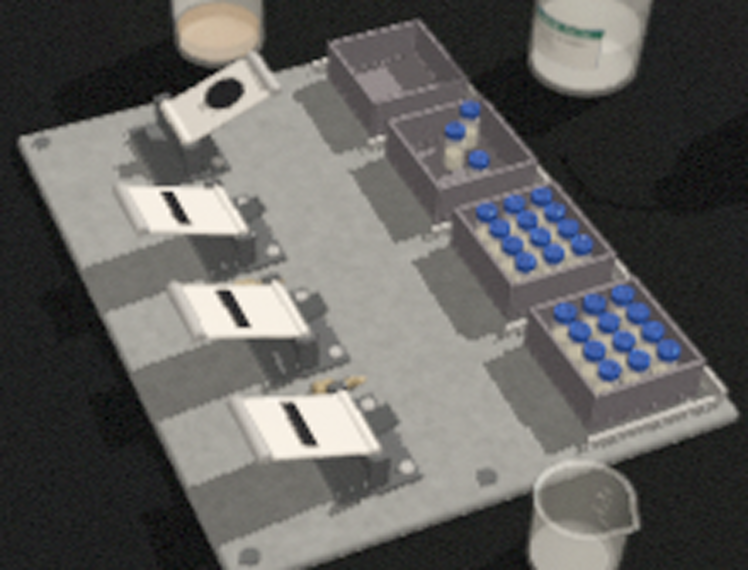

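Run:
```python
from h import *
for n,u,v,z in [('side',125,140,0),('side',85,22,.25),('side',78,90,.0),('side',250,180,0),('side',255,105,0),('top',193,197,.108),('top',30,345,.0),('top',83,300,0),('top',80,300,.25),('top',0,310,.25)]: print(n,u,v,z,plane(n,u,v,z).round(3))
# instrument corner height: near top corner in side (97,42) vs bottom (125,140): two view with top image corner
print([q.round(0) for q in proj('top',[.186,.623,.23])],[q.round(0) for q in proj('side',[.186,.623,.23])])
```

```text
side 125 140 0 [0.416 0.444 0.   ]
side 85 22 0.25 [0.412 0.555 0.25 ]
side 78 90 0.0 [0.363 0.738 0.   ]
side 250 180 0 [0.62  0.167 0.   ]
side 255 105 0 [0.761 0.435 0.   ]
top 193 197 0.108 [0.618 0.165 0.108]
top 30 345 0.0 [0.316 0.501 0.   ]
top 83 300 0 [0.409 0.4   0.   ]
top 80 300 0.25 [0.443 0.302 0.25 ]
top 0 310 0.25 [0.425 0.42  0.25 ]
[np.float64(-144.0), np.float64(468.0)] [np.float64(-24.0), np.float64(41.0)]
```

View pics/wrist0.png

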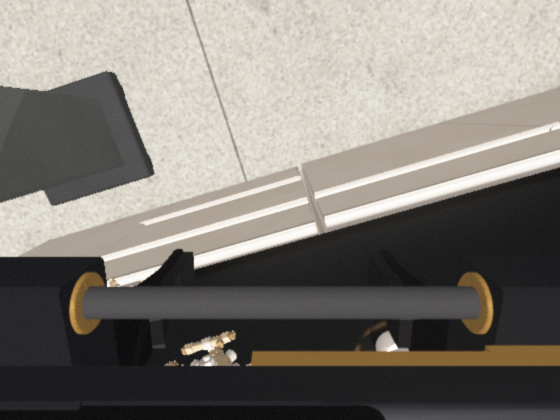

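Run:
```python
from h import *
for n,u,v,z in [('side',357,185,0),('top',265,115,0.0),('top',265,95,.14),('side',355,340,0),('side',433,205,0)]: print(n,u,v,z,plane(n,u,v,z).round(3))
```

```text
side 357 185 0 [0.816 0.044 0.   ]
top 265 115 0.0 [0.811 0.038 0.   ]
top 265 95 0.14 [0.807 0.036 0.14 ]
side 355 340 0 [ 0.601 -0.268  0.   ]
side 433 205 0 [ 0.918 -0.081  0.   ]
```

Emit:
step_arm(
  series=[
    {"y": -0.04,"z": 0.01,"claw": 0},
    {"y": -0.08,"z": 0.02,"claw": 0},
    {"y": -0.125,"z": 0.03,"claw": 0},
    {"y": -0.17,"z": 0.04,"claw": 0},
    {"x": 0.03,"y": -0.21,"z": 0.04,"az": -8,"claw": 0},
    {"x": 0.06,"y": -0.24,"z": 0.04,"az": -16,"claw": 0},
    {"x": 0.09,"y": -0.27,"z": 0.04,"az": -24,"claw": 0},
    {"x": 0.12,"y": -0.3,"z": 0.04,"az": -32,"claw": 0},
    {"x": 0.15,"y": -0.33,"z": 0.04,"az": -40,"claw": 0},
    {"x": 0.18,"y": -0.36,"z": 0.04,"az": -48,"claw": 0},
    {"x": 0.21,"y": -0.4,"z": 0.04,"az": -54,"claw": 0},
    {"x": 0.24,"y": -0.44,"z": 0.04,"az": -60,"claw": 0},
  ],
)

```text
invalid input
```

Emit:
step_arm(
  series=[
    {"ax": 0,"ay": 0,"az": 0,"x": 0,"y": -0.04,"z": 0.01,"claw": 0},
    {"ax": 0,"ay": 0,"az": 0,"x": 0,"y": -0.08,"z": 0.02,"claw": 0},
    {"ax": 0,"ay": 0,"az": 0,"x": 0,"y": -0.125,"z": 0.03,"claw": 0},
    {"ax": 0,"ay": 0,"az": 0,"x": 0,"y": -0.17,"z": 0.04,"claw": 0},
    {"ax": 0,"ay": 0,"az": -8,"x": 0.03,"y": -0.21,"z": 0.04,"claw": 0},
    {"ax": 0,"ay": 0,"az": -16,"x": 0.06,"y": -0.24,"z": 0.04,"claw": 0},
    {"ax": 0,"ay": 0,"az": -24,"x": 0.09,"y": -0.27,"z": 0.04,"claw": 0},
    {"ax": 0,"ay": 0,"az": -32,"x": 0.12,"y": -0.3,"z": 0.04,"claw": 0},
    {"ax": 0,"ay": 0,"az": -40,"x": 0.15,"y": -0.33,"z": 0.04,"claw": 0},
    {"ax": 0,"ay": 0,"az": -48,"x": 0.18,"y": -0.36,"z": 0.04,"claw": 0},
    {"ax": 0,"ay": 0,"az": -54,"x": 0.21,"y": -0.4,"z": 0.04,"claw": 0},
    {"ax": 0,"ay": 0,"az": -60,"x": 0.24,"y": -0.44,"z": 0.04,"claw": 0},
  ],
)

```text
time_s: 1.35
tool_pos: [0.4265, 0.1813, 0.2705]
tool_rot: [180.0, -0.0, 103.2]
force: [1.2, 0.3, 0.0]
grip_width: 0.0028
```

Emit:
step_arm(
  series=[
    {"ax": 0,"ay": 0,"az": -4,"x": 0.003,"y": -0.046,"z": 0,"claw": 0},
    {"ax": 0,"ay": 0,"az": -8,"x": 0.006,"y": -0.092,"z": 0,"claw": 0},
    {"ax": 0,"ay": 0,"az": -12,"x": 0.009,"y": -0.138,"z": 0,"claw": 0},
    {"ax": 0,"ay": 0,"az": -16,"x": 0.012,"y": -0.184,"z": 0,"claw": 0},
    {"ax": 0,"ay": 0,"az": -17.7,"x": 0.015,"y": -0.23,"z": 0,"claw": 0},
    {"ax": 0,"ay": 0,"az": -17.7,"x": 0.018,"y": -0.276,"z": 0,"claw": 0},
    {"ax": 0,"ay": 0,"az": -17.7,"x": 0.018,"y": -0.276,"z": -0.045,"claw": 0},
    {"ax": 0,"ay": 0,"az": -17.7,"x": 0.018,"y": -0.276,"z": -0.09,"claw": 0},
    {"ax": 0,"ay": 0,"az": -17.7,"x": 0.018,"y": -0.276,"z": -0.135,"claw": 0},
    {"ax": 0,"ay": 0,"az": -17.7,"x": 0.018,"y": -0.276,"z": -0.175,"claw": 0},
    {"ax": 0,"ay": 0,"az": -17.7,"x": 0.018,"y": -0.276,"z": -0.205,"claw": 0},
    {"ax": 0,"ay": 0,"az": -17.7,"x": 0.018,"y": -0.276,"z": -0.215,"claw": 0},
  ],
)

```text
time_s: 2.55
tool_pos: [0.441, -0.093, 0.0527]
tool_rot: [-179.7, 0.1, 85.7]
force: [0.6, -0.4, 0.2]
grip_width: 0.0005
```

Run:
```python
from h import *
from cell import status
o=status.get_obs(); print(o['tool_pos'],o['tool_rot'],o['qpos'],o['force'])
im=vision.read_camera('side'); cv2.imwrite('pics/s2.png',im[:,:,::-1])
```

```text
[ 0.44100377 -0.09302832  0.05270629] [-1.79675962e+02  6.72414692e-02  8.56764360e+01] [-31.2612199    4.63341579  41.41768861 122.76958233  -3.6587721
  54.12411047   7.90237918] [ 0.63684047 -0.35869456  0.22255867]
```

View pics/s2.png

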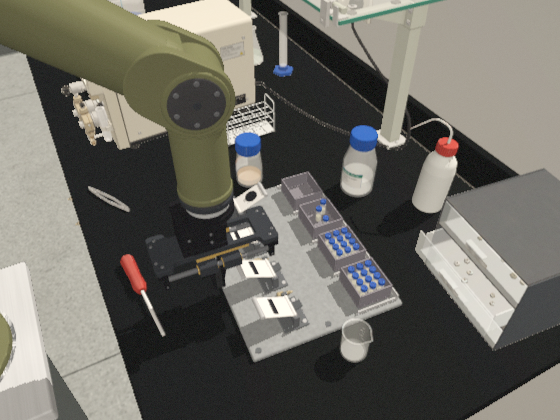

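The arm is in front of the third tag, with all tags and bins unchanged. It sits about 3 mm low, so I correct that and then push.

Emit:
step_arm(
  series=[
    {"ax": 0,"ay": 0,"az": 0,"x": 0.01,"y": -0.001,"z": 0.003,"claw": 0},
    {"ax": 0,"ay": 0,"az": 0,"x": 0.02,"y": -0.0015,"z": 0.003,"claw": 0},
    {"ax": 0,"ay": 0,"az": 0,"x": 0.03,"y": -0.002,"z": 0.003,"claw": 0},
    {"ax": 0,"ay": 0,"az": 0,"x": 0.04,"y": -0.003,"z": 0.003,"claw": 0},
    {"ax": 0,"ay": 0,"az": 0,"x": 0.05,"y": -0.004,"z": 0.003,"claw": 0},
    {"ax": 0,"ay": 0,"az": 0,"x": 0.06,"y": -0.0045,"z": 0.003,"claw": 0},
    {"ax": 0,"ay": 0,"az": 0,"x": 0.07,"y": -0.005,"z": 0.003,"claw": 0},
    {"ax": 0,"ay": 0,"az": 0,"x": 0.08,"y": -0.006,"z": 0.003,"claw": 0},
    {"ax": 0,"ay": 0,"az": 0,"x": 0.088,"y": -0.0065,"z": 0.003,"claw": 0},
    {"ax": 0,"ay": 0,"az": 0,"x": 0.088,"y": -0.0065,"z": 0.003,"claw": 0},
    {"ax": 0,"ay": 0,"az": 0,"x": 0.088,"y": -0.0065,"z": 0.003,"claw": 0},
  ],
)

```text
time_s: 3.7
tool_pos: [0.5316, -0.0998, 0.0584]
tool_rot: [-180.0, 0.0, 85.7]
force: [0.1, -0.9, 0.5]
grip_width: 0.0001
```

Run:
```python
from h import *
im=vision.read_camera('side'); cv2.imwrite('pics/s3.png',im[:,:,::-1])
```

```text
(no output)
```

View pics/s3.png

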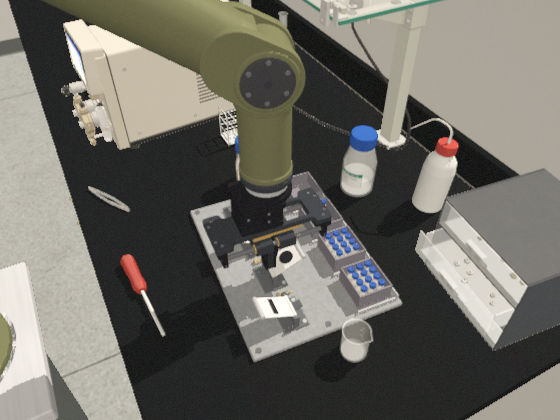

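The third tag is over: its disc shows at (286,257). Next is the fourth.

Emit:
step_arm(
  series=[
    {"ax": 0,"ay": 0,"az": 0,"x": 0,"y": 0,"z": 0.03,"claw": 0},
    {"ax": 0,"ay": 0,"az": 0,"x": 0,"y": 0,"z": 0.07,"claw": 0},
    {"ax": 0,"ay": 0,"az": 0,"x": -0.03,"y": -0.025,"z": 0.07,"claw": 0},
    {"ax": 0,"ay": 0,"az": 0,"x": -0.06,"y": -0.05,"z": 0.07,"claw": 0},
    {"ax": 0,"ay": 0,"az": 0,"x": -0.094,"y": -0.078,"z": 0.07,"claw": 0},
    {"ax": 0,"ay": 0,"az": 0,"x": -0.094,"y": -0.078,"z": 0.07,"claw": 0},
    {"ax": 0,"ay": 0,"az": 0,"x": -0.094,"y": -0.078,"z": 0.04,"claw": 0},
    {"ax": 0,"ay": 0,"az": 0,"x": -0.094,"y": -0.078,"z": 0.01,"claw": 0},
    {"ax": 0,"ay": 0,"az": 0,"x": -0.094,"y": -0.078,"z": 0.0,"claw": 0},
    {"ax": 0,"ay": 0,"az": 0,"x": -0.094,"y": -0.078,"z": 0.0,"claw": 0},
  ],
)

```text
time_s: 4.75
tool_pos: [0.4365, -0.1771, 0.0574]
tool_rot: [-179.8, 0.0, 85.7]
force: [-0.6, 1.1, 0.3]
grip_width: 0.0003
```

Emit:
step_arm(
  series=[
    {"ax": 0,"ay": 0,"az": 0,"x": 0.01,"y": -0.001,"z": 0,"claw": 0},
    {"ax": 0,"ay": 0,"az": 0,"x": 0.02,"y": -0.0015,"z": 0,"claw": 0},
    {"ax": 0,"ay": 0,"az": 0,"x": 0.03,"y": -0.002,"z": 0,"claw": 0},
    {"ax": 0,"ay": 0,"az": 0,"x": 0.04,"y": -0.003,"z": 0,"claw": 0},
    {"ax": 0,"ay": 0,"az": 0,"x": 0.05,"y": -0.004,"z": 0,"claw": 0},
    {"ax": 0,"ay": 0,"az": 0,"x": 0.06,"y": -0.0045,"z": 0,"claw": 0},
    {"ax": 0,"ay": 0,"az": 0,"x": 0.07,"y": -0.005,"z": 0,"claw": 0},
    {"ax": 0,"ay": 0,"az": 0,"x": 0.08,"y": -0.006,"z": 0,"claw": 0},
    {"ax": 0,"ay": 0,"az": 0,"x": 0.088,"y": -0.0065,"z": 0,"claw": 0},
    {"ax": 0,"ay": 0,"az": 0,"x": 0.088,"y": -0.0065,"z": 0,"claw": 0},
    {"ax": 0,"ay": 0,"az": 0,"x": 0.088,"y": -0.0065,"z": 0,"claw": 0},
  ],
)

```text
time_s: 5.85
tool_pos: [0.5256, -0.1843, 0.0585]
tool_rot: [-180.0, 0.0, 85.7]
force: [-0.5, -0.5, -0.0]
grip_width: 0.0004
```

Run:
```python
from h import *
im=vision.read_camera('side'); cv2.imwrite('pics/s4.png',im[:,:,::-1])
```

```text
(no output)
```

View pics/s4.png

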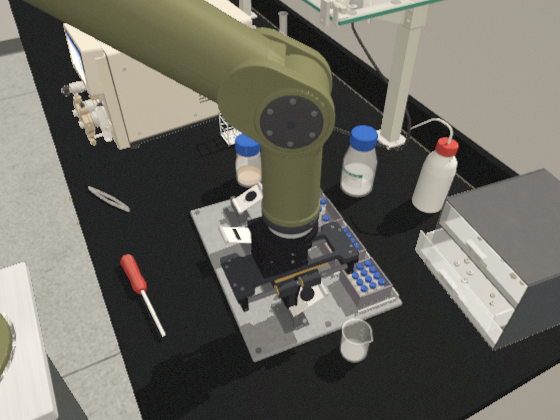

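The fourth tag is also over. I now move behind the leftmost tag.

Emit:
step_arm(
  series=[
    {"ax": 0,"ay": 0,"az": 0,"x": 0,"y": 0,"z": 0.04,"claw": 0},
    {"ax": 0,"ay": 0,"az": 0,"x": 0,"y": 0,"z": 0.08,"claw": 0},
    {"ax": 0,"ay": 0,"az": 0,"x": 0.02,"y": 0.04,"z": 0.08,"claw": 0},
    {"ax": 0,"ay": 0,"az": 0,"x": 0.04,"y": 0.08,"z": 0.08,"claw": 0},
    {"ax": 0,"ay": 0,"az": 0,"x": 0.06,"y": 0.12,"z": 0.08,"claw": 0},
    {"ax": 0,"ay": 0,"az": 0,"x": 0.08,"y": 0.16,"z": 0.08,"claw": 0},
    {"ax": 0,"ay": 0,"az": 0,"x": 0.1,"y": 0.205,"z": 0.08,"claw": 0},
    {"ax": 0,"ay": 0,"az": 0,"x": 0.1075,"y": 0.247,"z": 0.08,"claw": 0},
    {"ax": 0,"ay": 0,"az": 0,"x": 0.1075,"y": 0.247,"z": 0.08,"claw": 0},
    {"ax": 0,"ay": 0,"az": 0,"x": 0.1075,"y": 0.247,"z": 0.08,"claw": 0},
  ],
)

```text
time_s: 6.9
tool_pos: [0.6328, 0.0641, 0.1382]
tool_rot: [-180.0, 0.0, 85.9]
force: [-0.8, -0.5, 0.3]
grip_width: 0.0001
```

Run:
```python
from h import *
from cell import status
o=status.get_obs(); print(o['tool_pos'],o['tool_rot'])
im=vision.read_camera('side'); cv2.imwrite('pics/s5.png',im[:,:,::-1])
im=vision.read_camera('wrist'); cv2.imwrite('pics/w5.png',im[:,:,::-1])
```

```text
[0.63275638 0.06412651 0.138225  ] [-1.79954962e+02  3.32918538e-02  8.58596538e+01]
```

View pics/s5.png

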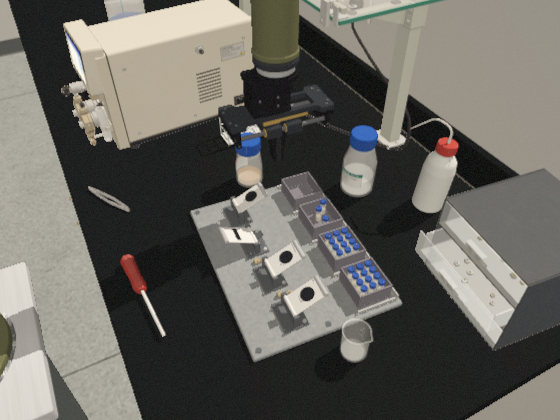

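View pics/w5.png

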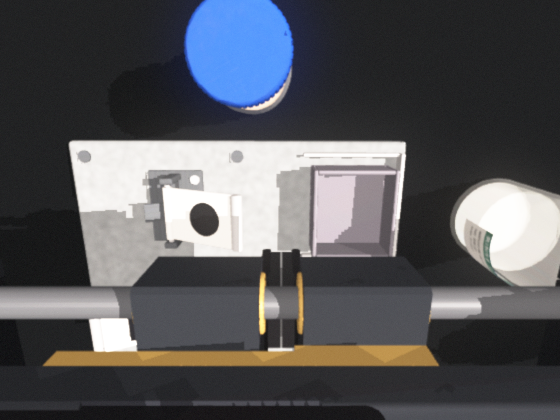

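The two right tags show their discs. The wrist view puts the closed fingers between the sleeve (237,222) and the bin front (315,210). Now I descend and push towards the robot.

Emit:
step_arm(
  series=[
    {"ax": 0,"ay": 0,"az": 0,"x": 0,"y": 0,"z": -0.03,"claw": 0},
    {"ax": 0,"ay": 0,"az": 0,"x": 0,"y": 0,"z": -0.06,"claw": 0},
    {"ax": 0,"ay": 0,"az": 0,"x": 0,"y": 0,"z": -0.08,"claw": 0},
    {"ax": 0,"ay": 0,"az": 0,"x": 0,"y": 0,"z": -0.08,"claw": 0},
  ],
)

```text
time_s: 7.4
tool_pos: [0.6305, 0.0603, 0.0558]
tool_rot: [-179.7, 0.1, 85.5]
force: [-0.5, -0.8, -1.0]
grip_width: 0.0003
```

Emit:
step_arm(
  series=[
    {"ax": 0,"ay": 0,"az": 0,"x": -0.01,"y": 0.001,"z": 0,"claw": 0},
    {"ax": 0,"ay": 0,"az": 0,"x": -0.02,"y": 0.0015,"z": 0,"claw": 0},
    {"ax": 0,"ay": 0,"az": 0,"x": -0.03,"y": 0.002,"z": 0,"claw": 0},
    {"ax": 0,"ay": 0,"az": 0,"x": -0.04,"y": 0.003,"z": 0,"claw": 0},
    {"ax": 0,"ay": 0,"az": 0,"x": -0.05,"y": 0.004,"z": 0,"claw": 0},
    {"ax": 0,"ay": 0,"az": 0,"x": -0.06,"y": 0.0045,"z": 0,"claw": 0},
    {"ax": 0,"ay": 0,"az": 0,"x": -0.07,"y": 0.005,"z": 0,"claw": 0},
    {"ax": 0,"ay": 0,"az": 0,"x": -0.08,"y": 0.006,"z": 0,"claw": 0},
    {"ax": 0,"ay": 0,"az": 0,"x": -0.086,"y": 0.0065,"z": 0,"claw": 0},
    {"ax": 0,"ay": 0,"az": 0,"x": -0.086,"y": 0.0065,"z": 0,"claw": 0},
    {"ax": 0,"ay": 0,"az": 0,"x": -0.086,"y": 0.0065,"z": 0,"claw": 0},
  ],
)

```text
time_s: 8.5
tool_pos: [0.5475, 0.0695, 0.0587]
tool_rot: [180.0, -0.0, 85.7]
force: [-0.3, -0.6, -0.0]
grip_width: 0.0005
```

Emit:
step_arm(
  series=[
    {"ax": 0,"ay": 0,"az": 0,"x": 0,"y": 0,"z": 0.04,"claw": 0},
    {"ax": 0,"ay": 0,"az": 0,"x": 0,"y": 0,"z": 0.08,"claw": 0},
    {"ax": 0,"ay": 0,"az": 0,"x": 0,"y": 0,"z": 0.12,"claw": 0},
    {"ax": 0,"ay": 0,"az": 0,"x": 0,"y": 0,"z": 0.16,"claw": 0},
    {"ax": 0,"ay": 0,"az": 0,"x": 0,"y": 0,"z": 0.16,"claw": 0},
  ],
)

```text
time_s: 9.0
tool_pos: [0.5513, 0.0695, 0.2246]
tool_rot: [179.4, -0.2, 85.7]
force: [0.7, -0.4, 0.6]
grip_width: 0.0007
```

Run:
```python
from h import *
im=vision.read_camera('side'); cv2.imwrite('pics/s6.png',im[:,:,::-1])
cv2.imwrite('pics/s6z.png',cv2.resize(im[140:355,185:405,::-1],None,fx=3.4,fy=2.75,interpolation=cv2.INTER_CUBIC))
```

```text
(no output)
```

View pics/s6z.png

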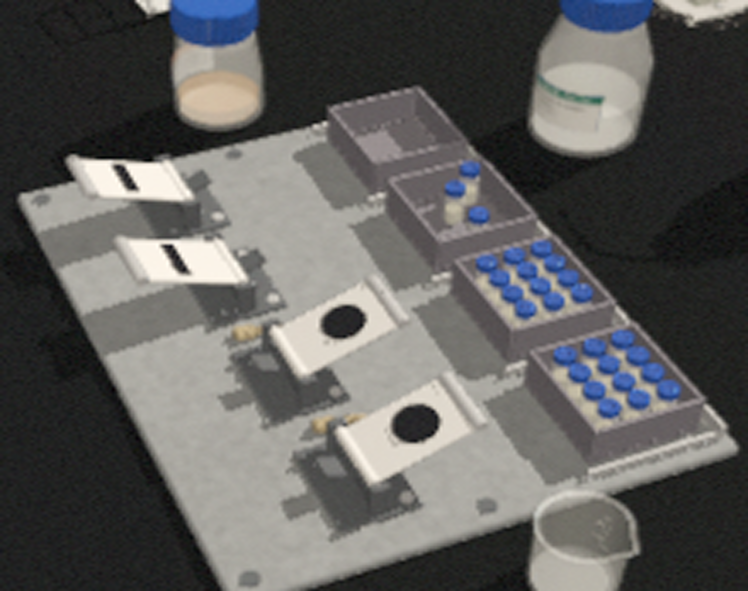

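The tags of the empty and low bins show bars, and both full bins' tags show discs. The bins and bystanders look unmoved, so I hand in.

Run:
```python
from cell import workorder
print(workorder.sign_off())
```

```text
the job is handed in; nothing more can be done
None
```

The job is done and handed in at about 9 s. With the fingers shut, I pushed the tags of the two full bins (the two on the right) back towards their bins. I also pushed the empty bin's tag (leftmost) over towards the robot. The nearly empty bin's tag already leaned the right way, so I left it.

- **Tags:** the last side picture shows bars on the tags of the empty and nearly empty bins and discs on both full ones. I judged the tags by eye and did not measure their joint angles.
- **Bins and bystanders:** in that picture the bins, bottle, beaker and fittings look unmoved; I did not measure their positions again. The first automatic board outline was thrown off by the bottle, so I refitted the board from its four corners, to within about 2 mm. The fit predicted one tag's position in the side view to about a pixel.
- **Forces:** each force reading taken at the end of a move stayed at about 1.5 N or less; forces within a move were not recorded. The arm sat up to 3 mm below its commanded height, which I corrected before the first push.
- **End state:** the gripper was raised about 0.16 m clear of everything.

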